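Unclip the large battery pack from its charger

ROBOT

A 6-joint arm with a two-finger parallel gripper is mounted at the origin on a cart in front of the work surface, level with it; the furniture and walls round the work are solid. World frame = base frame: x ahead of the robot, y to its left, z up, the work surface at z = 0. Lengths are in m, angles in rad, forces in N, time in s.
With the tool pointing down it reaches from about 0.35 to 0.95 m from the base axis. Payload 17.4 kg.
Tool frame: the origin (TCP) lies on the centre line of the jaws, within the pads' length; the fingertips stand 19 mm ahead of it and the grasp point (between the pads) is the TCP (nose_length is the distance from the TCP to the fingertips, in m); z points along the fingers, y is the line along which they close (so a half turn about z gives the same grasp; the last joint's range is limited). The gripper opens to 93 mm and grips with 3 to 60 N. Pads are 15 mm wide; open, the fingers measure 128 mm over their backs; the gripper's body (75 mm by 188 mm) begins 65 mm behind the grasp point.
Start: joints at [1.283, 0.116, 1.442, -0, 1.584, -0.038], TCP at [0.167, 0.654, 0.238] pointing down, gripper open.
Joint ranges: [-2.83, 2.83], [-0.83, 2.19], [0.07, 2.5], [-1.14, 4.28], [0.01, 3], [-2.97, 2.97]. Speed limits (rad/s): [1.89, 1.89, 2.22, 3.14, 3.14, 3.14].

INTERFACE

Orientations are given as a unit quaternion [x, y, z, w].
In Python, from bench import * gives the robot as it stands.
- The arm moves only by the tool arm_command, never from a script. Its argument "plan" is text: rows parted by semicolons, each of 7 numbers parted by spaces: the turn, a rotation vector about the world's x, y, z in units of 6 degrees (1.0 is 6 degrees), then the shift along the world's x, y, z in units of 30 mm (1.0 is 30 mm), then the closure in counts, from 0 (fully open) to 255 (shut). In form: wx wy wz x y z claw; .... A call has 1 to 20 rows; each row shifts and turns the commanded pose from where the row before left it; what a row does not reach is not made up. A row lasts 1/12 s, in which the tool goes at most 41.7 mm and 7.16 degrees, less where a joint would pass 70% of its speed; a pose out of reach is approached as far as the arm can. A call is refused whole if a number of a shift passes 1 or a number of a turn 1, either way. A call with a gripper value outside its range is refused whole. The fingers move at their own pace and stop on an object; "newtons" is the grip in N (left out, the last holds). Time passes only in rows, so rows that do not move let the fingers close. It gives the time, the measured TCP pose, the force, the opening and the grip force at its end, in the units of the state.
- observe(): the state, without advancing time (a new reading comes with each control period).
- capture(name): name is "scene" or "top" or "wrist"; returns a dict with "img" (480x640x3 uint8, blue, green, red), "fx", "fy", "cx", "cy" (pixels), "eye" and "rotation" of the camera in the world. Camera axes: x right, y down, z forward; pixel columns grow to the right and rows downward; lengths in m; the calibration is good to about 2 mm. The wrist camera is an equidistant fisheye: a pixel r from the principal point sees the ray r / f radians off the axis. A picture is of the moment at which its call begins. There is no depth.
- hand_in(): hands the job in; it is judged then, once.
The state is a dict: "time": time; "qpos": joint angles; "qd": joint speeds; "joint_torque": joint torques, N m; "tool_pos": TCP position; "tool_rot": TCP orientation; "contact_force": force on the tool from outside, world axes, zero at the start; "ft_torque": the same for the moment, N m; "gripper_width": finger opening in m; "grip_force": force on a finger pad.
Only numpy, scipy, OpenCV 4.12 (cv2) and the standard library are available. Lean on these libraries where they do the work, as an engineer would, in place of code of your own. Each camera call takes 0.05 s, during which the arm holds its last target. There are 200 camera calls.

TASK

Two tool battery packs stand clipped in their chargers under wire retaining bails. Swing the bail of the larger (deeper) pack fully open (it goes over to the left, seen from the robot), squeeze that pack's two side catches together with the fingers, lift the pack straight up out of its charger and finish while still holding it upright by the squeezed catches, with its foot about 12 cm above the charger's rim. Leave the small pack, its bail, and the sanding block and offcut as they are.

Things in the scene. Friction and masses are not known exactly. Their poses are not given: they have to be found in the camera images.
- large_centre (a point): Centre of the large battery pack: black, upright, 92 mm tall, about 0.3 kg; its upper part (36 to 92 mm above the foot) is 68 mm along its x, 44 mm along y; below is a 40 x 39 mm stem that stands in the charger. The point is on the axis, 46 mm above the foot; z up. Seated, its axes agree with its charger's and its top is 102 mm above the table.
- large_grip (a point): Point on the large pack's axis midway between its side catches, 68 mm above its foot (78 mm above the table when seated). The catches are ribbed grey pads on its +y and -y sides, 26 mm along x, 32 mm high, centred at this height; 60 mm over their faces at rest, 48 mm squeezed home. Each takes about 7 N; hooks low on them then clear the charger's lips. They must go in at least 4.5 mm.
- large_foot (a point): Centre of the underside of the large pack; 10 mm above the table when seated.
- large_left (a joint): Travel of the large pack's +y catch: 0 sprung out, 0.006 m squeezed home.
- large_right (a joint): Travel of the large pack's -y catch: 0 sprung out, 0.006 m squeezed home.
- large_charger: Charger of the large pack, fixed to the table: grey base 110 x 110 x 10 mm with a well in the middle (rim 40 mm above the table, 59 mm along x, 70 mm along y), open at the top. Origin at the centre of the underside, z up. The bail pivots on an axis along x, 24 mm above the table over the origin.
- large_bail (a joint): Angle of the 5 mm wire bail over the large pack: 0 closed, leaning 0.15 rad past upright to the charger's -y side; grows to 1.75 rad as it swings over to +y and lies level, clear of the catches. A hoop 80 mm wide along x, legs outside the pack's x faces, crossbar 84 mm from the pivot, just above the pack. Pushed past about 0.6 rad it drops open by its weight and stays.
- large_tab (a point): Centre of the black thumb tab in the middle of the large pack's bail, 94 mm from the pivot axis: 28 mm along x, 8 mm thick, 24 mm high, standing up from the crossbar. With the bail closed its top is about 130 mm above the table. Push it towards the charger's +y side.
- small_charger: The other charger, of the same make and size, holding the small pack; origin at the centre of the underside.
- small_centre (a point): Centre of the small pack (to be left alone): as the large one, but its upper part is only 40 mm along x.
- small_bail (a joint): Angle of the bail over the small pack, as for the large one; stays closed.
- sanding_centre (a point): Centre of the loose cork sanding block, 66 x 112 x 34 mm, lying on the table.
- offcut_centre (a point): Centre of the loose dark wood offcut, 50 x 120 x 18 mm, lying on the table.

How it is judged:
By the outcome, as a careful person would: the job done as asked, in the order asked, and still so for the second after the job is handed in, while the arm keeps its last pose, push and grip.
It also fails if it takes over 48 s, if anything falls off the work surface, if the arm or the gripper's body presses on something with over 40 N, if the wrist force passes 120 N, or if a joint passes its speed limit or range.

## Working session

There is one attempt and no reset: what is moved stays moved. The work goes in short steps, Python scripts to look and compute and a tool call to move; the robot and the scene stay as the last step left them, time stands still between calls to the robot, and variables do not carry over. Pictures are saved under pics/ and viewed, at most 10 in all, crops included, and the job is handed in when it is done.

Besides the shell and the picture viewer there is one more tool, called after "Emit:" in YAML: its name, and indented under it one key for each argument. arm_command: Moves the arm, as the interface text tells. Its arguments: {"type":"object","properties":{"plan":{"type":"string"},"newtons":{"type":"number"}},"required":["plan"]}

```bash
mkdir -p pics; ls; python3 - <<'E'
from bench import *
import cv2
s=observe();print(s['time'],s['tool_pos'],s['tool_rot'],s['gripper_width'])
for n in('scene','top'):
    c=capture(n);cv2.imwrite(f'pics/{n}0.png',c['img']);print(n,c['fx'],c['fy'],c['cx'],c['cy'],c['eye'],c['rotation'])
E
```

```text
pics
0.0 [0.1668143  0.65388942 0.23691525] [ 1.24563268e-01  9.92211508e-01 -5.54001801e-04 -8.76484520e-05] 0.0929536184975413
scene 445.6871176144207 445.6871176144207 319.2396521024782 233.87626848408854 [-0.02650082 -0.51313542  0.50506192] [ 0.75888328 -0.39520561  0.23364432 -0.46186472]
top 616.4097252799187 616.4097252799187 318.5326378428538 243.1189151033271 [ 0.45361548 -0.05819267  1.24451228] [ 0.71475541 -0.69673927  0.04737636 -0.03787589]
```

View pics/scene0.png

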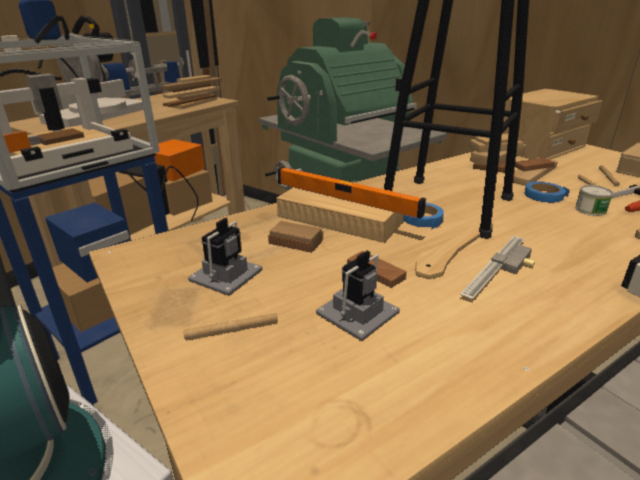

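View pics/top0.png

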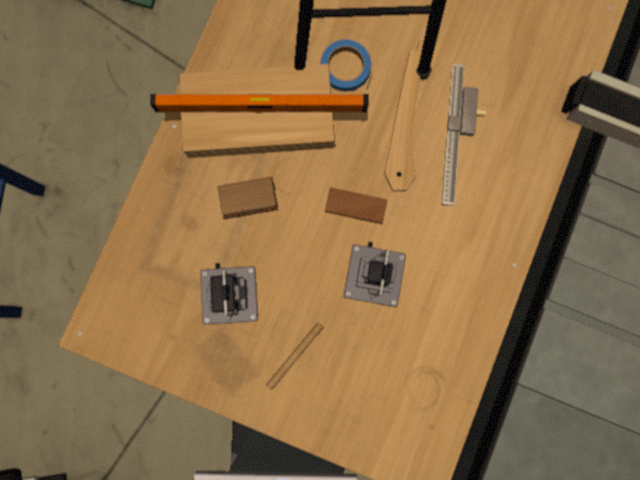

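Scene and top views show two chargers: one on the left at top pixel (229,294), one on the right at (376,275). The sanding block is at (247,197) and the offcut at (356,205). Next I'll measure the plates and zoom in to tell the packs apart.

```bash
cat > h.py <<'E'
import numpy as np,cv2
from scipy.spatial.transform import Rotation as R
def ray(c,uv):
    q=c['rotation'];M=R.from_quat(q).as_matrix() if np.size(q)==4 else np.array(q)
    d=np.array([(uv[0]-c['cx'])/c['fx'],(uv[1]-c['cy'])/c['fy'],1.]);return M@d
def plane(c,uv,z):
    d=ray(c,uv);e=np.array(c['eye']);return e+d*(z-e[2])/d[2]
def proj(c,P):
    M=R.from_quat(c['rotation']).as_matrix();p=M.T@(np.array(P)-c['eye']);return np.array([c['fx']*p[0]/p[2]+c['cx'],c['fy']*p[1]/p[2]+c['cy']])
E
python3 - <<'E'
from bench import *
from h import *
c=capture('top');im=c['img'];s=capture('scene')
print(plane(c,(320,240),0),plane(s,(358,315),0.01),plane(s,(226,275),.01))
hsv=cv2.cvtColor(im,cv2.COLOR_BGR2HSV)
for n,(u,v) in {'L':(229,294),'Rr':(376,275)}.items():
    m=(hsv[...,1]<75).astype(np.uint8)*255; k=np.zeros_like(m);k[v-42:v+42,u-42:u+42]=1;m=cv2.morphologyEx(m*k,cv2.MORPH_OPEN,np.ones((13,13)))
    cs=max(cv2.findContours(m,0,2)[0],key=cv2.contourArea);r=cv2.minAreaRect(cs);b=cv2.boxPoints(r)
    P=np.array([plane(c,p,.01) for p in b]);print(n,r,P.mean(0),np.linalg.norm(P[1]-P[0]),np.linalg.norm(P[2]-P[1]),[np.degrees(np.arctan2(*(P[i+1]-P[i])[1::-1])) for i in(0,1)],np.round(P,4).tolist())
a=cv2.resize(im[245:345,185:285],(400,400),interpolation=2);b=cv2.resize(im[225:325,326:426],(400,400),interpolation=2)
cv2.imwrite('pics/t1.png',np.hstack([a,b]))
i=s['img'];a=cv2.resize(i[205:305,176:276],(400,400),interpolation=2);b=cv2.resize(i[240:340,308:408],(400,400),interpolation=2)
cv2.imwrite('pics/s1.png',np.hstack([a,b]))
E
```

```text
[ 0.61116731 -0.07590779  0.        ] [ 0.52688739 -0.19862411  0.01      ] [0.48633032 0.09042783 0.01      ]
L ((245.0, 294.0), (52.0, 22.0), 90.0) [0.49769615 0.07112372 0.01      ] 0.04401866679772275 0.10345310514308524 [np.float64(-88.52033218317071), np.float64(-177.8915842027332)] [[0.5488, 0.0951, 0.01], [0.5499, 0.0511, 0.01], [0.4466, 0.0473, 0.01], [0.4455, 0.0909, 0.01]]
Rr ((374.555419921875, 275.0785217285156), (53.65660095214844, 54.13234329223633), 9.7824068069458) [ 0.54212874 -0.18703599  0.01      ] 0.10904608461421887 0.1082458236834817 [np.float64(-8.68006746581171), np.float64(-98.34252245628005)] [[0.496, -0.1255, 0.01], [0.6038, -0.142, 0.01], [0.5881, -0.2491, 0.01], [0.4805, -0.2315, 0.01]]
```

View pics/t1.png

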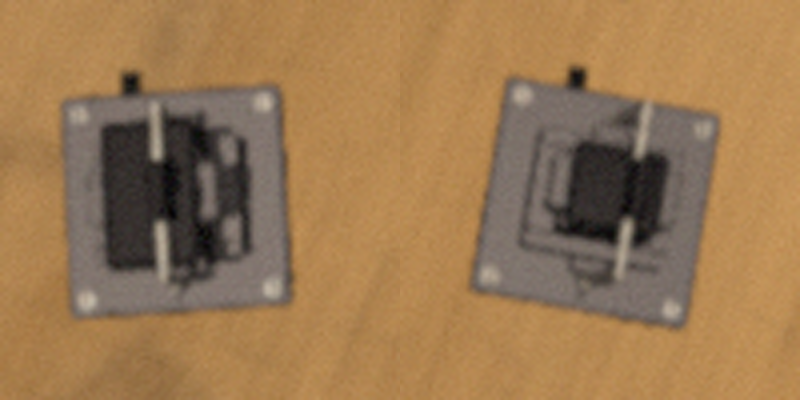

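View pics/s1.png

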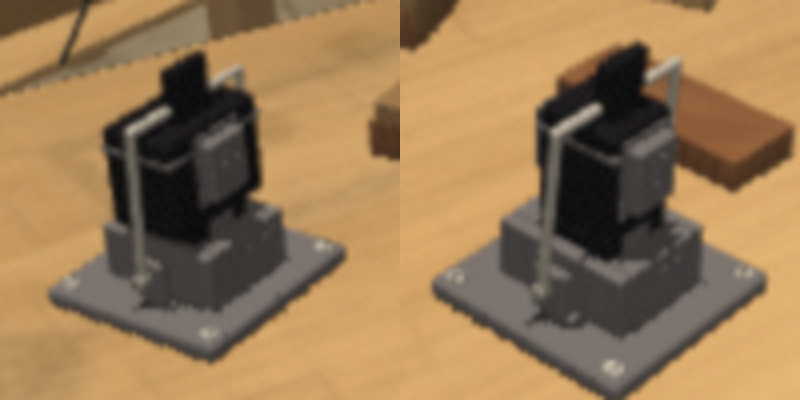

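The left charger holds the larger pack, since it is deeper along x. In the crop its screws are at (80,116), (264,103), (272,289) and (87,300), and its plate corners are at (65,100), (275,86), (291,300) and (75,316). Its bail leans to the right (−y).

```bash
python3 - <<'E'
from bench import *
from h import *
c=capture('top');s=capture('scene')
for Q in([(80,116),(264,103),(272,289),(87,300)],[(65,100),(275,86),(291,300),(75,316)]):
    P=np.array([plane(c,(u/4+185-.4,v/4+245-.4),.01)[:2] for u,v in Q]);C=P.mean(0)
    ed=[P[0]-P[3],P[1]-P[2]];ey=[P[0]-P[1],P[3]-P[2]]
    print(C,[np.linalg.norm(e) for e in ed+ey],[np.degrees(np.arctan2(e[1],e[0])) for e in ed],[np.degrees(np.arctan2(e[1],e[0]))-90 for e in ey])
# pack top edges in top view (z .102), scene plate corners
Q=[(105,124),(108,268)];print([plane(c,(u/4+184.6,v/4+244.6),.102) for u,v in Q])
Q=[(50,293),(212,352),(345,245)];print([plane(s,(u/4+175.6,v/4+204.6),.01) for u,v in Q])
# tab top in scene: crop (185,58) 
print(plane(s,(185/4+175.6,60/4+204.6),.129))
E
```

```text
[0.4946335  0.10375511] [np.float64(0.09146749984744017), np.float64(0.0926511861303389), np.float64(0.09201329416007717), np.float64(0.0916408696905804)] [np.float64(4.847428313931916), np.float64(4.6211984674246445)] [np.float64(5.535236499653607), np.float64(4.798401375643323)]
[0.49546016 0.10341074] [np.float64(0.10742792246009433), np.float64(0.10687420279824303), np.float64(0.10507530462436662), np.float64(0.10700847512463024)] [np.float64(5.355738507767946), np.float64(6.391571269974417)] [np.float64(5.315486413364951), np.float64(5.622045117685403)]
[array([0.52651728, 0.12587625, 0.102     ]), array([0.46038967, 0.12148513, 0.102     ])]
[array([0.4352516 , 0.14627077, 0.01      ]), array([0.44520032, 0.04100397, 0.01      ]), array([0.55440231, 0.05364701, 0.01      ])]
[0.49880574 0.0966073  0.129     ]
```

Emit:
arm_command:
  plan: "0 0 .1 .3 -.5 0 255; 0 0 .165 .5 -.93 0 255; 0 0 .165 .5 -.93 0 255; 0 0 .165 .5 -.93 0 255; 0 0 .165 .5 -.93 0 255; 0 0 .165 .5 -.93 0 255; 0 0 .165 .5 -.93 0 255; 0 0 .165 .5 -.93 0 255; 0 0 .165 .5 -.93 0 255; 0 0 .165 .5 -.93 0 255; 0 0 .165 .5 -.93 0 255; 0 0 .165 .5 -.93 0 255; 0 0 .165 .5 -.93 0 255; 0 0 .165 .5 -.93 0 255; 0 0 .165 .5 -.93 0 255; 0 0 .165 .5 -.93 0 255; 0 0 .165 .5 -.93 0 255; 0 0 .165 .5 -.93 0 255; 0 0 .165 .5 -.93 0 255; 0 0 .165 .5 -.93 0 255"
  newtons: 30

```text
time: 1.97
tool_pos: [0.4613, 0.1074, 0.2379]
tool_rot: [-0.045, 0.999, 0.0, 0.0]
contact_force: [-0.8, 0.4, 0.1]
gripper_width: 0.0004
grip_force: 0.0
```

Emit:
arm_command:
  plan: "0 0 0 .5 -.8 0 255; 0 0 0 .5 -.8 0 255; 0 0 0 .34 -.75 0 255; 0 0 0 0 0 -.7 255; 0 0 0 0 0 -.9 255; 0 0 0 0 0 -.9 255; 0 0 0 0 0 -.6 255; 0 0 0 0 0 -.3 255; 0 0 0 0 0 0 255; 0 0 0 0 0 0 255"

```text
time: 2.8
tool_pos: [0.5013, 0.0385, 0.1364]
tool_rot: [-0.045, 0.999, 0.0, 0.0]
contact_force: [1.0, -0.9, 0.2]
gripper_width: 0.0003
grip_force: 0.0
```

```bash
python3 - <<'E'
from bench import *
from h import *
s=capture('scene');t=capture('top')
a=cv2.resize(s['img'][175:305,176:306],(400,400),interpolation=2);b=cv2.resize(t['img'][235:355,175:295],(400,400),interpolation=2)
cv2.imwrite('pics/p2.png',np.hstack([a,b]))
E
```

```text
(no output)
```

View pics/p2.png

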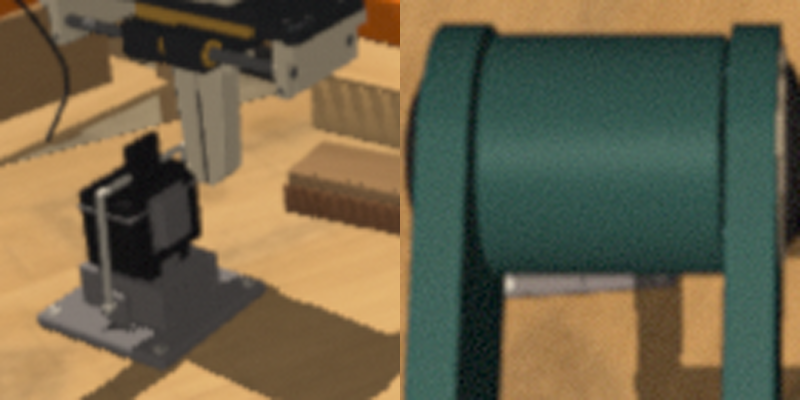

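The closed fingertips are just to the right (−y) of the tab and clear of it. Now I'll push the tab towards +y.

Emit:
arm_command:
  plan: "0 0 0 -.02 .2 -.13 255; 0 0 0 -.02 .25 0 255; 0 0 0 -.02 .25 0 255; 0 0 0 -.02 .25 0 255; 0 0 0 -.02 .25 0 255; 0 0 0 -.02 .25 0 255; 0 0 0 -.02 .25 0 255; 0 0 0 -.02 .25 0 255; 0 0 0 -.02 .25 0 255; 0 0 0 -.02 .25 0 255; 0 0 0 -.02 .25 -.05 255; 0 0 0 -.02 .25 -.05 255; 0 0 0 -.02 .25 -.05 255; 0 0 0 -.02 .25 0 255; 0 0 0 -.02 .25 0 255; 0 0 0 -.02 .25 0 255; 0 0 0 0 0 0 255"

```text
time: 4.32
tool_pos: [0.4914, 0.1581, 0.1273]
tool_rot: [-0.045, 0.999, 0.0, 0.0]
contact_force: [-0.3, -0.9, 0.0]
gripper_width: 0.0002
grip_force: 0.0
```

Emit:
arm_command:
  plan: "0 0 0 0 0 .6 255; 0 0 0 0 0 .9 255; 0 0 0 0 0 .9 0; 0 0 0 0.04 -.6 .3 0; 0 0 0 .04 -.7 0 0; 0 0 0 .04 -.55 0 0; 0 0 0 0 0 0 0; 0 0 0 0 0 0 0; 0 0 0 0 0 0 0"

```text
time: 5.07
tool_pos: [0.495, 0.1017, 0.2082]
tool_rot: [-0.044, 0.999, 0.0, -0.0]
contact_force: [0.2, 0.9, 0.5]
gripper_width: 0.0428
grip_force: 0.0
```

```bash
python3 - <<'E'
from bench import *
from h import *
s=capture('scene');w=capture('wrist')
a=cv2.resize(s['img'][175:305,176:306],(400,400),interpolation=2);b=cv2.resize(w['img'],(400,300))
print({k:w[k] for k in w if k!='img'},observe()['gripper_width'])
cv2.imwrite('pics/w3.png',w['img'])
b=np.vstack([b,np.zeros((100,400,3),np.uint8)])
cv2.imwrite('pics/p3.png',np.hstack([a,b]))
E
```

```text
{'fx': 371.64829954431775, 'fy': 371.64829954431775, 'cx': 314.06184644904545, 'cy': 242.80272154322734, 'eye': array([0.42790768, 0.097613  , 0.35622422]), 'rotation': array([0.67010558, 0.73191319, 0.09124687, 0.08328021])} 0.0503944579623561
```

View pics/p3.png

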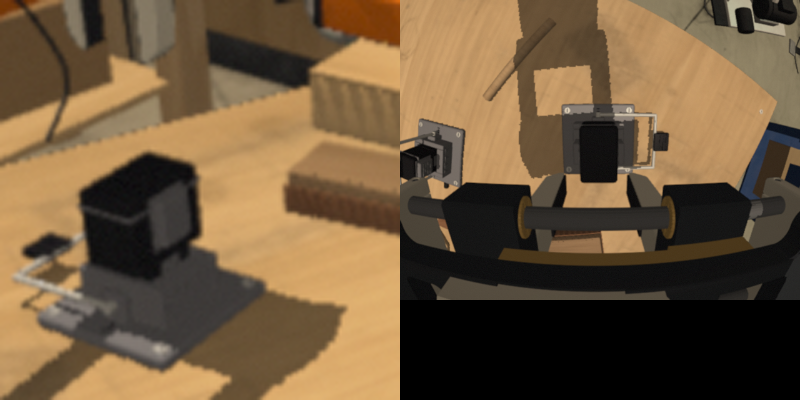

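The bail now lies fully open on the left, and the pack is seated with its catches exposed. In the wrist view the pack top is about u 288–349, v 200–290. I'll check its centre from that view.

```bash
python3 - <<'E'
from h import *
im=cv2.imread('pics/w3.png');g=cv2.GaussianBlur(im,(3,3),0).max(2)
f=371.648;cx,cy=314.062,242.803;eye=np.array([0.42790768,0.097613,0.35622422]);M=R.from_quat([0.67010558,0.73191319,0.09124687,0.08328021]).as_matrix()
def fp(u,v,z):
    x,y=u-cx,v-cy;r=np.hypot(x,y);t=r/f;d=M@np.array([np.sin(t)*x/r,np.sin(t)*y/r,np.cos(t)]);return eye+d*(z-eye[2])/d[2]
for v in(205,220,235,250,265,280):
    row=g[v]<45;l=r=318
    while row[l-1]:l-=1
    while row[r+1]:r+=1
    A,B=fp(l-.5,v,.102),fp(r+.5,v,.102);print(v,l,r,np.round(A,4),np.round(B,4),np.round((A+B)/2,4),np.linalg.norm(A-B).round(4))
col=[v for v in range(180,300) if g[v,318]<45];print(col[0],col[-1],fp(318,col[0],.102),fp(318,col[-1],.102))
E
```

```text
205 287 348 [0.4668 0.082  0.102 ] [0.463  0.1247 0.102 ] [0.4649 0.1034 0.102 ] 0.0429
220 287 348 [0.4773 0.0828 0.102 ] [0.4735 0.1259 0.102 ] [0.4754 0.1043 0.102 ] 0.0432
235 287 348 [0.488  0.0836 0.102 ] [0.4842 0.127  0.102 ] [0.4861 0.1053 0.102 ] 0.0436
250 288 348 [0.4989 0.085  0.102 ] [0.495  0.1282 0.102 ] [0.497  0.1066 0.102 ] 0.0434
265 288 348 [0.51   0.0858 0.102 ] [0.5062 0.1295 0.102 ] [0.5081 0.1077 0.102 ] 0.0439
280 290 346 [0.5213 0.088  0.102 ] [0.5177 0.1294 0.102 ] [0.5195 0.1087 0.102 ] 0.0415
194 290 [0.4572687  0.10302075 0.102     ] [0.52724038 0.10938871 0.102     ]
```

Emit:
arm_command:
  plan: "0 0 0 0 0.07 0 0; 0 0 0 0 0 0 0; 0 0 0 0 0 0 0; 0 0 0 0 0 0 0; 0 0 0 0 0 0 0; 0 0 0 0 0 -.5 0; 0 0 0 0 0 -.7 0; 0 0 0 0 0 -.8 0; 0 0 0 0 0 -.8 0; 0 0 0 0 0 -.8 0; 0 0 0 0 0 -.5 0; 0 0 0 0 0 -.24 0; 0 0 0 0 0 0 0; 0 0 0 0 0 0 0; 0 0 0 0 0 0 0"

```text
time: 6.42
tool_pos: [0.4957, 0.1036, 0.0794]
tool_rot: [-0.044, 0.999, 0.0, 0.001]
contact_force: [-0.6, 0.7, 0.5]
gripper_width: 0.0932
grip_force: 0.0
```

Emit:
arm_command:
  plan: "0 0 0 0 0 0 255; 0 0 0 0 0 0 255; 0 0 0 0 0 0 255; 0 0 0 0 0 0 255; 0 0 0 0 0 0 255; 0 0 0 0 0 0 255; 0 0 0 0 0 0 255; 0 0 0 0 0 0 255; 0 0 0 0 0 0 255; 0 0 0 0 0 0 255"
  newtons: 4

```text
time: 7.25
tool_pos: [0.4951, 0.1036, 0.0781]
tool_rot: [-0.044, 0.999, 0.0, 0.0]
contact_force: [-1.2, 0.6, 2.3]
gripper_width: 0.0541
grip_force: 4.0
```

Emit:
arm_command:
  plan: "0 0 0 0 0 0 255; 0 0 0 0 0 0 255; 0 0 0 0 0 0 255; 0 0 0 0 0 0 255; 0 0 0 0 0 0 255; 0 0 0 0 0 0 255; 0 0 0 0 0 0 255; 0 0 0 0 0 0 255"
  newtons: 32

```text
time: 7.92
tool_pos: [0.4952, 0.1037, 0.0786]
tool_rot: [-0.044, 0.999, 0.0, 0.0]
contact_force: [-2.2, 0.8, 6.2]
gripper_width: 0.0454
grip_force: 32.0
```

Emit:
arm_command:
  plan: "0 0 0 0 0 .1 255; 0 0 0 0 0 .1 255; 0 0 0 0 0 .1 255; 0 0 0 0 0 .15 255; 0 0 0 0 0 .15 255; 0 0 0 0 0 .15 255; 0 0 0 0 0 0 255"

```text
time: 8.5
tool_pos: [0.4955, 0.1036, 0.1017]
tool_rot: [-0.044, 0.999, 0.0, 0.001]
contact_force: [0.1, -0.4, -2.5]
gripper_width: 0.0451
grip_force: 32.0
```

```bash
python3 - <<'E'
from bench import *
from h import *
s=capture('scene')
cv2.imwrite('pics/p4.png',cv2.resize(s['img'][175:305,176:306],(500,500),interpolation=2))
E
```

```text
(no output)
```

View pics/p4.png

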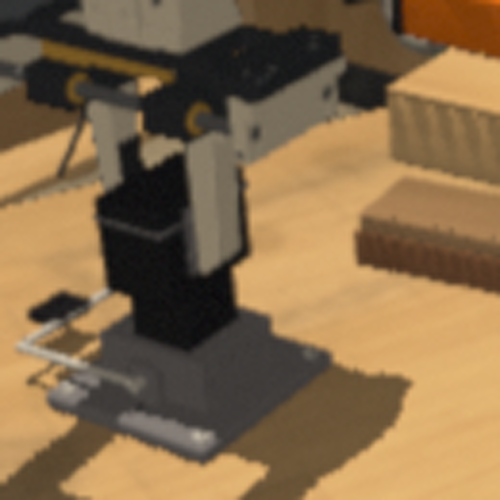

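The pack is rising with the fingers: its stem shows above the charger, and the wrist carries about 3 N. I'll lift the rest of the way.

Emit:
arm_command:
  plan: "0 0 0 0 0 .15 255; 0 0 0 0 0 .25 255; 0 0 0 0 0 .3 255; 0 0 0 0 0 .4 255; 0 0 0 0 0 .45 255; 0 0 0 0 0 .5 255; 0 0 0 0 0 .5 255; 0 0 0 0 0 .5 255; 0 0 0 0 0 .4 255; 0 0 0 0 0 .35 255; 0 0 0 0 0 .25 255; 0 0 0 0 0 .15 255; 0 0 0 0 0 0 255; 0 0 0 0 0 0 255; 0 0 0 0 0 0 255; 0 0 0 0 0 0 255"

```text
time: 9.88
tool_pos: [0.4949, 0.1035, 0.2258]
tool_rot: [-0.044, 0.999, -0.0, -0.001]
contact_force: [0.4, 0.6, -3.0]
gripper_width: 0.045
grip_force: 32.0
```

```bash
python3 - <<'E'
from bench import *
from h import *
s=capture('scene')
cv2.imwrite('pics/p5.png',cv2.resize(s['img'][130:330,160:410],(750,600),interpolation=2))
for z in (.14,.15,.16,.17): # foot's nearest corner (-x,-y) at height z, in crop pixels
    print(z,[((proj(s,[.495+a*.02,.1037+b*.0195,z])-[160,130])*3).round() for a,b in((-1,-1),(1,-1),(-1,1))])
E
```

```text
0.14 [array([170., 272.]), array([215., 249.]), array([127., 257.])]
0.15 [array([168., 257.]), array([214., 235.]), array([125., 242.])]
0.16 [array([166., 243.]), array([212., 221.]), array([123., 228.])]
0.17 [array([164., 228.]), array([211., 207.]), array([121., 214.])]
```

View pics/p5.png

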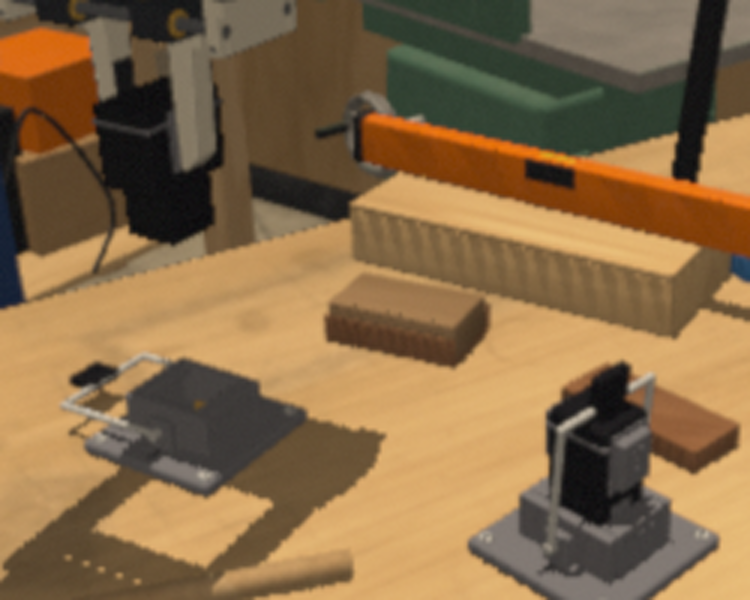

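The pack hangs upright with its nearest foot corner at (173,243), so the foot is about 0.16 m up, 12 cm above the rim. The large bail is open, and the small pack, its bail and the two blocks look untouched.

```bash
python3 -c "
from bench import *
print(hand_in())"
```

```text
the job is handed in; nothing more can be done
None
```

I swung the large pack's bail fully open to the left, squeezed both catches and lifted the pack straight up; the arm is holding it upright, foot about 12 cm above the rim. The small pack, its bail, the sanding block and the offcut look untouched, and I handed the job in at about 10 s.

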